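# Put the flux jar away in the roll-top bench store

### The job

Clear the squat flux jar (not the taller bottle of the same glass, nor the flat tin) off the soldering mat: stand it upright on the floor of the open roll-top store, well inside so that the door clears it. Then roll the slatted door down by its bar handle until it is fully shut, and let go.

Things in the scene. Friction and masses are not known exactly. Their poses are not given: they have to be found in the camera images.
- jar_center (a point): Centre (half-way up) of the squat amber glass jar to put away: upright cylinder 48 mm across, 46 mm tall with its white cap, 0.08-0.17 kg, z up. Near it stand a taller, narrower bottle of the same glass (38 mm across, 95 mm tall) and a flat tin (66 mm across, 22 mm tall); the three change places.
- store: Roll-top store, fixed: half barrel about the line x=0, z=30 mm. Origin: centre of underside, on the table; x to its back (opening at -x), y along the barrel, z up. Base 370 x 300 mm, its top (the floor) at z=30. Clear cheeks, radius 178, at y=+-139. Rear hood radius 186. Low stock at x>53. When open, x=-165 to -60 is free from above; a jar at x=-100, y=0 clears the door.
- door (a joint): How far the slatted door is rolled open, rad about the line x=0, z=30 mm of the store: 0 shut (stop), 1.35 fully open (stop); starts at 1.22-1.35. Slats (radius 170 mm, 7 mm thick) reach from 2 deg + q to 92 deg + q up from the front floor. It stays where left; rolling it takes about 3 to 5 N at the handle.
- handle (a point): Middle of the door's steel bar: round, 12 mm thick, 140 mm long, parallel to the store's y, on stalks at its two ends, 47 mm outside the slats. It moves on a circle: in the store's frame x = -217 mm*cos(0.489+q), z = 30 mm + 217 mm*sin(0.489+q), q the door's value: on top of the store when open, before the slats and 132 mm above the table when shut.

How it is judged (in metres and radians):
On the way:
1. the jar stands upright on the store's floor, inside the cheeks and behind the door's track, while the door is still open (joint above 0.8) (x of jar_center in the frame of store between -0.14 and 0.03 m and y of jar_center in the frame of store between -0.115 and 0.115 m and z of jar_center in the frame of store between 0.045 and 0.06 m and angle between jar_center's own z axis and vertical below 0.2 rad and value of joint door above 0.8 rad), for 0.2 s.
At the end, for the whole second after the job is handed in: The squat jar stands upright (within 11 degrees) on the store's floor, its centre between x = -140 and +30 mm, within 115 mm of the middle in y and 45 to 60 mm above the table; the door is shut to within 0.09 rad (15 mm of slat travel), and at rest (x of jar_center in the frame of store between -0.14 and 0.03 m and y of jar_center in the frame of store between -0.115 and 0.115 m and z of jar_center in the frame of store between 0.045 and 0.06 m and angle between jar_center's own z axis and vertical below 0.2 rad and value of joint door below 0.09 rad and velocity of joint door between -0.05 and 0.05 rad/s); the robot touches nothing.
It also fails if it takes over 56 s, if anything falls off the work surface, if the arm or the gripper's body presses on something with over 40 N, if the wrist force passes 120 N, or if a joint passes its speed limit or range.

### The arm

A 7-joint arm with a two-finger parallel gripper is mounted at the origin on the work surface. World frame = base frame: x ahead of the robot, y to its left, z up, the work surface at z = 0. Lengths are in m, angles in degrees, forces in N, time in s.
With the tool pointing down it reaches from about 0.4 to 0.9 m from the base axis. Payload 5.6 kg.
Tool frame: the origin (TCP) lies on the centre line of the jaws, within the pads' length; the fingertips stand 17 mm ahead of it and the grasp point (between the pads) lies 2 mm behind it; z points along the fingers, y is the line along which they close (so a half turn about z gives the same grasp; the last joint's range is limited). The gripper opens to 92 mm and grips with 3 to 60 N. Pads are 20 mm wide; open, the fingers measure 128 mm over their backs; the gripper's body (75 mm by 189 mm) begins 69 mm behind the grasp point.
Start: joints at [-71.792, 26.786, -0.665, 91.828, 0.344, 61.387, -3.226], TCP at [0.23, 0.608, 0.232] pointing down, gripper open.
Joint ranges: [-144.91, 144.91], [-17.63, 115.5], [-89.93, 88.59], [15.96, 139.68], [-74.01, 254.01], [8.47, 105.57], [-167.45, 167.45]. Speed limits (degrees/s): [147.25, 147.25, 180, 180, 180, 180, 180].

### API

Orientations are given as [roll, pitch, yaw] about the fixed x, y, z axes, in that order (R = Rz(yaw) Ry(pitch) Rx(roll)).
In Python, from plant import ctrl gives the robot as it stands.
- The arm moves only by the shell command python3 -m jog 'ROWS' [FORCE]. ROWS is JSON, a list of rows, each an object of numbers: "tx", "ty", "tz": the shift along the tool's x, y, z in m; "wx", "wy", "wz": the turn, a rotation vector about the tool's x, y, z in degrees; "jaw": the closure, from -1 (fully open) to 1 (shut). In form: [{"tx": .., "ty": .., "tz": .., "wx": .., "wy": .., "wz": .., "jaw": ..}, ...]. A call has 1 to 8 rows; each row is the pose to reach, as a shift and turn from the pose commanded when the call began, along the tool's axes at that moment; what a row does not reach only later rows make up. A row lasts 1/10 s, in which the tool goes at most 50 mm and 8.59 degrees, less where a joint would pass 70% of its speed; a pose out of reach is approached as far as the arm can. A call with a gripper value outside its range is refused whole. The fingers move at their own pace and stop on an object; FORCE is the grip in N (left out, the last holds). Time passes only in rows, so rows that repeat a pose let the fingers close. It gives the time, the measured TCP pose, the force, the opening and the grip force at its end, in the units of the state.
- ctrl.get_obs(): the state, without advancing time (a new reading comes with each control period).
- ctrl.read_camera(name): name is "scene" or "top"; returns (picture, depth): 480x640x3 uint8, red, green, blue; 480x640 float32, m along the optical axis (not along the pixel's ray), 0 where there is no reading.
- ctrl.camera_model(name): a dict with "vertical_fov" (degrees; the focal length in pixels is half the picture's height over the tangent of half this angle, whatever the lens; pixels are square), "cx", "cy" (the principal point, pixels), "eye" and "orientation" of the camera in the world. Camera axes: x right, y down, z forward; pixel columns grow to the right and rows downward; lengths in m; the calibration is good to about 2 mm. A picture is of the moment at which its call begins. camera_model takes no time and is no camera call.
- ctrl.sign_off(): hands the job in; it is judged then, once.
Trained networks look in the newest picture that a camera, given by its name, has taken for a name from the list of things; names that differ only in an ending like _2 or _b are one class to them, and where a whole thing is asked for, a point or a joint stands for the part that bears it (a point fixed in the world has none). Each returns a list of dicts, best first, with "p" (0 to 1); they miss things now and then, are a little off and sometimes report something else, mostly with a low value. They report only what shows in the picture. A call takes as long as a camera call.
- ctrl.spot_in(thing, camera): "at" ([x, y, z] in m, in world coordinates, good to about 4 mm: the middle of the surface that is visible of it).
- ctrl.trace(thing, camera): "pixels" (480x640 bool, what is visible of it).
- ctrl.landmark_of(thing, camera): "at" ([x, y, z] in m, in world coordinates, good to about 4 mm: a listed point, or the origin of a listed thing).
The state is a dict: "time": time; "joint_pos": joint angles; "joint_velocities": joint speeds; "effort": joint torques, N m; "tcp_pos": TCP position; "tool_rot": TCP orientation; "contact_force": force on the tool from outside, world axes, zero at the start; "moment": the same for the moment, N m; "width": finger opening in m; "gripper_force": force on a finger pad.
Only numpy, scipy, OpenCV 4.12 (cv2) and the standard library are available. Lean on these libraries where they do the work, as an engineer would, in place of code of your own. Each camera call takes 0.05 s, during which the arm holds its last target. There are 200 camera calls.

## Working session

There is one attempt and no reset: what is moved stays moved. The work goes in short steps, Python scripts to look and compute and a shell command to move; the robot and the scene stay as the last step left them, time stands still between calls to the robot, and variables do not carry over. Pictures are saved under pics/ and viewed, at most 10 in all, crops included, and the job is handed in when it is done.

```bash
mkdir -p pics; ls
cat > h.py <<'E'
from plant import ctrl
import numpy as np, cv2
from scipy.spatial.transform import Rotation as R
def look(cam,fn=None):
    im,d=ctrl.read_camera(cam)
    if fn: cv2.imwrite(fn,im[:,:,::-1])
    return im,d
def cloud(cam,d):
    m=ctrl.camera_model(cam); f=240/np.tan(np.radians(m['vertical_fov'])/2)
    v,u=np.mgrid[:480,:640]
    p=np.dstack([(u-m['cx'])/f*d,(v-m['cy'])/f*d,d])
    o=np.array(m['orientation'])
    M=o if o.shape==(3,3) else R.from_euler('xyz',o,degrees=True).as_matrix()
    return p@M.T+np.array(m['eye'])
def tool():
    o=ctrl.get_obs(); r=np.array(o['tool_rot'])
    return np.array(o['tcp_pos']), (r if r.shape==(3,3) else R.from_euler('xyz',r,degrees=True).as_matrix())
def rel(p):
    t,M=tool(); return M.T@(np.array(p)-t)
E
python3 - <<'E'
from h import *
o=ctrl.get_obs();print(o)
for c in('scene','top'):
    print(ctrl.camera_model(c)); im,d=look(c,f'pics/{c}0.png')
    for t in('jar_center','handle','store','door'):
        print(c,t,'L',[(np.round(x['at'],3),round(x['p'],2)) for x in ctrl.landmark_of(t,c)][:4] if t!='door' else '', 'S',[(np.round(x['at'],3),round(x['p'],2)) for x in ctrl.spot_in(t,c)][:4])
E
```

```text
pics
{'time': 0.0, 'joint_pos': array([-71.79272111,  26.83575694,  -0.66380562,  91.8804709 ,
         0.34464385,  61.3867548 ,  -3.22596752]), 'joint_velocities': array([ 0.03856519, -0.06603621, -0.05328486,  0.09246367, -0.04031868,
        0.01735312,  0.01298822]), 'effort': array([-4.21191944e-04, -5.20576644e+01, -1.27810359e-02, -2.43747926e+01,
       -5.67592692e-02,  1.72125507e-02,  1.50733604e-04]), 'tcp_pos': array([0.22933352, 0.60760858, 0.23064633]), 'tool_rot': array([-1.79899302e+02,  8.28183073e-03,  1.59324663e+02]), 'contact_force': array([-0.43493659, -0.97207583, -0.57162873]), 'moment': array([-0.00564687,  0.00606845,  0.03617762]), 'gripper_force': 0.0, 'width': 0.09238085166434994}
{'vertical_fov': 45.81241318983657, 'cx': 318.0498378269759, 'cy': 241.12370520505513, 'eye': array([0.67904925, 0.36289349, 1.04579736]), 'orientation': array([-160.30475445,    0.22391345,  144.22822824])}
scene jar_center L [(array([0.435, 0.229, 0.019]), 0.95)] S [(array([0.441, 0.234, 0.041]), 0.67), (array([ 0.545, -0.152,  0.203]), 0.37)]
scene handle L [(array([ 0.547, -0.19 ,  0.241]), 0.83)] S [(array([ 0.545, -0.154,  0.201]), 0.81)]
scene store L [(array([ 0.542, -0.125, -0.001]), 0.68)] S [(array([ 0.537, -0.109,  0.032]), 0.8)]
scene door L  S [(array([ 0.545, -0.153,  0.202]), 0.74)]
{'vertical_fov': 42.588202611281005, 'cx': 315.0228523361444, 'cy': 233.10595353550087, 'eye': array([0.39716   , 0.08257337, 1.2137816 ]), 'orientation': array([-175.18074662,   -0.26864622,  -88.95278363])}
top jar_center L [] S [(array([0.431, 0.227, 0.047]), 0.76)]
top handle L [(array([ 0.543, -0.188,  0.239]), 0.68)] S [(array([ 0.533, -0.157,  0.199]), 0.6)]
top store L [(array([ 0.534, -0.133,  0.   ]), 0.77)] S [(array([ 0.532, -0.118,  0.156]), 0.81)]
top door L  S [(array([ 0.538, -0.156,  0.2  ]), 0.62)]
```

View pics/scene0.png

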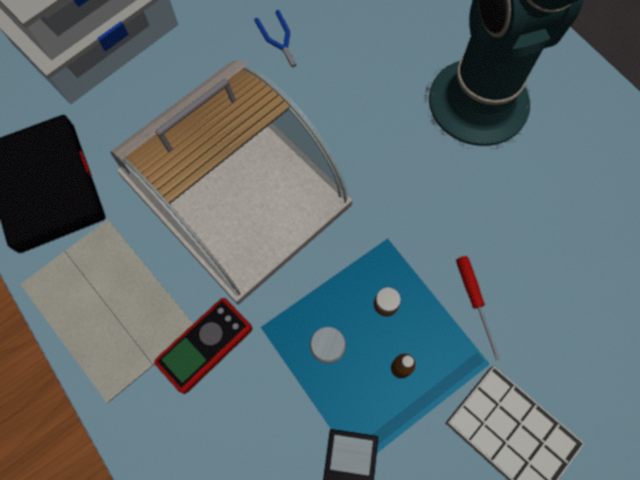

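View pics/top0.png

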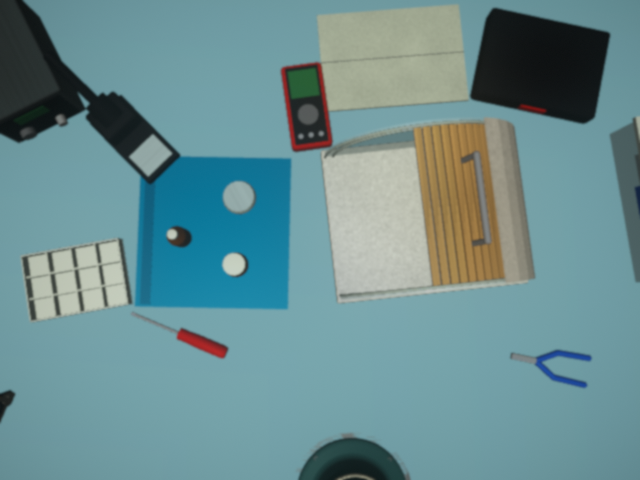

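Scene view: the squat jar is the white cap at (388,300). The narrow bottle is at (403,365) and the tin at (328,344). In the top view these are at (234,264), (178,236) and (238,196). The store opens towards world +y, and the handle is on top at about (205,115) in scene and (481,198) in top. Next I measure these by depth and calibration.

Run:
```python
from h import *
for c,px,hx in(('scene',(388,300),(197,112)),('top',(234,264),(481,198))):
    im,d=look(c); P=cloud(c,d); u,v=px
    hsv=cv2.cvtColor(im,cv2.COLOR_RGB2HSV)
    # cap: white px near
    m=np.zeros((480,640),bool); m[v-22:v+22,u-22:u+22]=1
    w=m&(hsv[...,1]<60)&(hsv[...,2]>120); q=P[w]; 
    vv,uu=np.nonzero(w); (cx,cy),r=cv2.minEnclosingCircle(np.c_[uu,vv].astype(np.float32))
    print(c,'cap n',w.sum(),'px',cx,cy,r,'med',np.round(np.median(q,0),4),'z',np.percentile(q[:,2],[5,50,95]).round(3),'P@c',P[int(cy),int(cx)].round(4))
    mm=m&(P[...,2]>.025); q=P[mm]; print(' raised bbox',q.min(0).round(3),q.max(0).round(3))
    # handle: points above slats
    m=np.zeros((480,640),bool); m[hx[1]-70:hx[1]+70,hx[0]-60:hx[0]+60]=1
    q=P[m&(P[...,2]>.222)&(P[...,2]<.3)]; 
    k=(q-q.mean(0)); s=np.linalg.svd(k,full_matrices=False)[2][0]; t=k@s
    print(' handle n',len(q),'med',np.median(q,0).round(4),'dir',s.round(3),'mid',(q.mean(0)+s*(t.max()+t.min())/2).round(4),'len',np.ptp(t).round(3),'z',np.percentile(q[:,2],[2,50,98]).round(3))
    # floor of store
    q=P[(abs(P[...,2]-.03)<.006)&(hsv[...,1]<50)&(P[...,1]<.12)&(P[...,1]>-.2)&(P[...,0]>.3)&(P[...,0]<.75)]
    (rc)=cv2.minAreaRect(q[:,:2].astype(np.float32)); print(' floor',rc,np.median(q[:,2]),cv2.boxPoints(rc).round(3).tolist())
    for t in ctrl.trace('jar_center',c)[:3]:
        a=t['pixels']; print(' trace',round(t['p'],2),a.sum(),np.argwhere(a).mean(0).round(0),np.median(P[a],0).round(3))
```

```text
scene cap n 429 px 388.0 299.0 12.083146095275879 med [0.4349 0.2338 0.0463] z [0.043 0.046 0.049] P@c [0.4358 0.2342 0.0471]
 raised bbox [0.413 0.214 0.026] [0.679 0.363 1.046]
 handle n 764 med [ 0.5461 -0.1817  0.2433] dir [ 0.992  0.126 -0.002] mid [ 0.5427 -0.1816  0.2417] len 0.15 z [0.225 0.243 0.248]
 floor ((0.5559426546096802, -0.03903621435165405), (0.31968584656715393, 0.3858732581138611), 89.53923034667969) 0.029761390600070325 [[0.3619999885559082, -0.19699999690055847], [0.7480000257492065, -0.20000000298023224], [0.75, 0.11900000274181366], [0.36399999260902405, 0.12200000137090683]]
top cap n 407 px 233.91281127929688 263.81317138671875 11.559927940368652 med [0.4342 0.2319 0.0446] z [0.04  0.045 0.048] P@c [0.4361 0.2336 0.0426]
 raised bbox [0.397 0.083 0.025] [0.455 0.253 1.214]
 handle n 779 med [ 0.5404 -0.1852  0.2429] dir [-0.992 -0.126  0.002] mid [ 0.5416 -0.1849  0.2418] len 0.151 z [0.225 0.243 0.247]
 floor ((0.5681896209716797, -0.029148250818252563), (0.4276365339756012, 0.22799651324748993), 15.533636093139648) 0.028790930366597745 [[0.3319999873638153, 0.023000000044703484], [0.3930000066757202, -0.19599999487400055], [0.8050000071525574, -0.0820000022649765], [0.7440000176429749, 0.1379999965429306]]
 trace 0.9 469 [265. 235.] [0.433 0.229 0.044]
```

```bash
cat >> h.py <<'E'
O=np.array([.537,-.131,0]); YS=np.radians(-82.8)
S=np.array([[np.cos(YS),-np.sin(YS),0],[np.sin(YS),np.cos(YS),0],[0,0,1]])
def st(p): return O+S@np.array(p)      # store -> world
def ist(p): return S.T@(np.array(p)-O)
def goto(p,yaw=97.2,pitch=0):           # tx,ty,tz (mm) and rotvec (deg), world goal; pitch about tool y
    t,M=tool(); G=R.from_euler('xyz',[180,0,yaw],degrees=True).as_matrix()@R.from_euler('y',pitch,degrees=True).as_matrix()
    print('d mm',(M.T@(np.array(p)-t)*1000).round(1),'w',R.from_matrix(M.T@G).as_rotvec(degrees=True).round(2))
E
python3 - <<'E'
from h import *
goto([.435,.233,.15])
# store front edge check
for c in('top','scene'):
    im,d=look(c);P=cloud(c,d); 
    q=np.array([ist(x) for x in P[(P[...,2]>.022)&(P[...,2]<.04)]]); 
    for y in(-.1,-.05,0,.05,.1):
        k=q[(abs(q[:,1]-y)<.01)&(q[:,0]<-.05)&(q[:,0]>-.24)]; print(c,y,np.percentile(k[:,0],1).round(4),end=' ')
    k=q[(q[:,0]>-.175)&(q[:,0]<-.16)]; print('y',np.percentile(k[:,1],[1,99]).round(3))
E
```

```text
d mm [-324.7 -278.4   81.6] w [ 0.    0.   62.12]
top -0.1 -0.1831 top -0.05 -0.1831 top 0 -0.1833 top 0.05 -0.1836 top 0.1 -0.1834 y [-0.454  0.315]
scene -0.1 -0.1869 scene -0.05 -0.1871 scene 0 -0.1873 scene 0.05 -0.1871 scene 0.1 -0.1872 y [-0.454  0.315]
```

```bash
python3 -m jog '[{"tx":-0.325,"ty":-0.278,"tz":0.082,"wz":62,"jaw":-1},{"tx":-0.325,"ty":-0.278,"tz":0.082,"wz":62,"jaw":-1},{"tx":-0.325,"ty":-0.278,"tz":0.082,"wz":62,"jaw":-1},{"tx":-0.325,"ty":-0.278,"tz":0.082,"wz":62,"jaw":-1},{"tx":-0.325,"ty":-0.278,"tz":0.082,"wz":62,"jaw":-1},{"tx":-0.325,"ty":-0.278,"tz":0.082,"wz":62,"jaw":-1},{"tx":-0.325,"ty":-0.278,"tz":0.082,"wz":62,"jaw":-1},{"tx":-0.325,"ty":-0.278,"tz":0.082,"wz":62,"jaw":-1}]'
python3 - <<'E'
from h import *
goto([.435,.233,.15]);goto([.435,.233,.024])
E
```

```text
d mm [-324.7 -278.4   81.6] w [ 0.    0.   62.12]
d mm [-324.7 -278.4  207.6] w [ 0.    0.   62.12]invalid input at $[0]: expected keys tx, ty, tz, wx, wy, wz, jaw
```

All keys are required in every row.

```bash
python3 -m jog '[{"tx":-0.325,"ty":-0.278,"tz":0.082,"wx":0,"wy":0,"wz":62,"jaw":-1},{"tx":-0.325,"ty":-0.278,"tz":0.082,"wx":0,"wy":0,"wz":62,"jaw":-1},{"tx":-0.325,"ty":-0.278,"tz":0.082,"wx":0,"wy":0,"wz":62,"jaw":-1},{"tx":-0.325,"ty":-0.278,"tz":0.082,"wx":0,"wy":0,"wz":62,"jaw":-1},{"tx":-0.325,"ty":-0.278,"tz":0.082,"wx":0,"wy":0,"wz":62,"jaw":-1},{"tx":-0.325,"ty":-0.278,"tz":0.082,"wx":0,"wy":0,"wz":62,"jaw":-1},{"tx":-0.325,"ty":-0.278,"tz":0.082,"wx":0,"wy":0,"wz":62,"jaw":-1},{"tx":-0.325,"ty":-0.278,"tz":0.082,"wx":0,"wy":0,"wz":62,"jaw":-1}]'
python3 - <<'E'
from h import *
goto([.435,.233,.15]);goto([.435,.233,.024])
E
```

```text
time: 1.9
tcp_pos: [0.4195, 0.2623, 0.1564]
tool_rot: [179.9, -0.0, 97.1]
contact_force: [1.6, 1.3, 0.2]
width: 0.0919
gripper_force: 0.0
d mm [-31.   11.8   6.4] w [ 0.06 -0.03 -0.07]
d mm [-31.1  11.7 132.4] w [ 0.06 -0.03 -0.07]
```

```bash
python3 -m jog '[{"tx":-0.031,"ty":0.012,"tz":0.006,"wx":0,"wy":0,"wz":0,"jaw":-1},{"tx":-0.031,"ty":0.012,"tz":0.006,"wx":0,"wy":0,"wz":0,"jaw":-1},{"tx":-0.031,"ty":0.012,"tz":0.006,"wx":0,"wy":0,"wz":0,"jaw":-1}]'
python3 - <<'E'
from h import *
goto([.435,.233,.15]);goto([.435,.233,.024])
E
```

```text
time: 2.2
tcp_pos: [0.4347, 0.2344, 0.1504]
tool_rot: [180.0, -0.0, 97.2]
contact_force: [-0.1, 0.7, 0.2]
width: 0.0917
gripper_force: 0.0
d mm [-1.4  0.1  0.4] w [ 0.   -0.02  0.03]
d mm [-1.500e+00  1.000e-01  1.264e+02] w [ 0.   -0.02  0.03]
```

```bash
python3 -m jog '[{"tx":-0.001,"ty":0,"tz":0.040,"wx":0,"wy":0,"wz":0,"jaw":-1},{"tx":-0.001,"ty":0,"tz":0.080,"wx":0,"wy":0,"wz":0,"jaw":-1},{"tx":-0.001,"ty":0,"tz":0.110,"wx":0,"wy":0,"wz":0,"jaw":-1},{"tx":-0.001,"ty":0,"tz":0.126,"wx":0,"wy":0,"wz":0,"jaw":-1},{"tx":-0.001,"ty":0,"tz":0.126,"wx":0,"wy":0,"wz":0,"jaw":-1},{"tx":-0.001,"ty":0,"tz":0.126,"wx":0,"wy":0,"wz":0,"jaw":1},{"tx":-0.001,"ty":0,"tz":0.126,"wx":0,"wy":0,"wz":0,"jaw":1},{"tx":-0.001,"ty":0,"tz":0.126,"wx":0,"wy":0,"wz":0,"jaw":1}]' 20
python3 -m jog '[{"tx":0,"ty":0,"tz":0,"wx":0,"wy":0,"wz":0,"jaw":1},{"tx":0,"ty":0,"tz":0,"wx":0,"wy":0,"wz":0,"jaw":1},{"tx":0,"ty":0,"tz":0,"wx":0,"wy":0,"wz":0,"jaw":1},{"tx":0,"ty":0,"tz":0,"wx":0,"wy":0,"wz":0,"jaw":1},{"tx":0,"ty":0,"tz":0,"wx":0,"wy":0,"wz":0,"jaw":1}]' 20
```

```text
time: 3.0
tcp_pos: [0.4353, 0.2345, 0.0255]
tool_rot: [179.9, -0.1, 97.4]
contact_force: [0.1, 0.4, 0.0]
width: 0.07
gripper_force: 0.0
time: 3.5
tcp_pos: [0.4348, 0.2338, 0.0246]
tool_rot: [180.0, -0.0, 97.3]
contact_force: [-0.2, -0.6, 4.8]
width: 0.0472
gripper_force: 20.0
```

```bash
python3 -m jog '[{"tx":0,"ty":0,"tz":-0.02,"wx":0,"wy":0,"wz":0,"jaw":1},{"tx":0,"ty":0,"tz":-0.05,"wx":0,"wy":0,"wz":0,"jaw":1},{"tx":0,"ty":0,"tz":-0.09,"wx":0,"wy":0,"wz":0,"jaw":1},{"tx":-0.02,"ty":0.004,"tz":-0.12,"wx":0,"wy":0,"wz":0,"jaw":1},{"tx":-0.05,"ty":0.010,"tz":-0.13,"wx":0,"wy":0,"wz":0,"jaw":1},{"tx":-0.09,"ty":0.018,"tz":-0.13,"wx":0,"wy":0,"wz":0,"jaw":1},{"tx":-0.13,"ty":0.026,"tz":-0.13,"wx":0,"wy":0,"wz":0,"jaw":1},{"tx":-0.17,"ty":0.034,"tz":-0.13,"wx":0,"wy":0,"wz":0,"jaw":1}]' 20
python3 -m jog '[{"tx":-0.04,"ty":0.008,"tz":0,"wx":0,"wy":0,"wz":0,"jaw":1},{"tx":-0.07,"ty":0.016,"tz":0,"wx":0,"wy":0,"wz":0,"jaw":1},{"tx":-0.09,"ty":0.021,"tz":0,"wx":0,"wy":0,"wz":0,"jaw":1},{"tx":-0.10,"ty":0.022,"tz":0,"wx":0,"wy":0,"wz":0,"jaw":1},{"tx":-0.10,"ty":0.022,"tz":0,"wx":0,"wy":0,"wz":0,"jaw":1}]' 20
python3 - <<'E'
from h import *
p=st([-.105,0,.058]); goto(p); look('scene','pics/s1.png')
E
```

```text
time: 4.3
tcp_pos: [0.49, 0.0679, 0.1542]
tool_rot: [-180.0, -0.0, 97.4]
contact_force: [0.2, 0.5, -1.7]
width: 0.0467
gripper_force: 20.0
time: 4.8
tcp_pos: [0.5242, -0.0283, 0.1539]
tool_rot: [-180.0, 0.0, 97.2]
contact_force: [-0.6, -0.3, -0.8]
width: 0.0469
gripper_force: 20.0
d mm [ 1.5 -0.1 95.9] w [-0.05  0.02 -0.01]
```

View pics/s1.png

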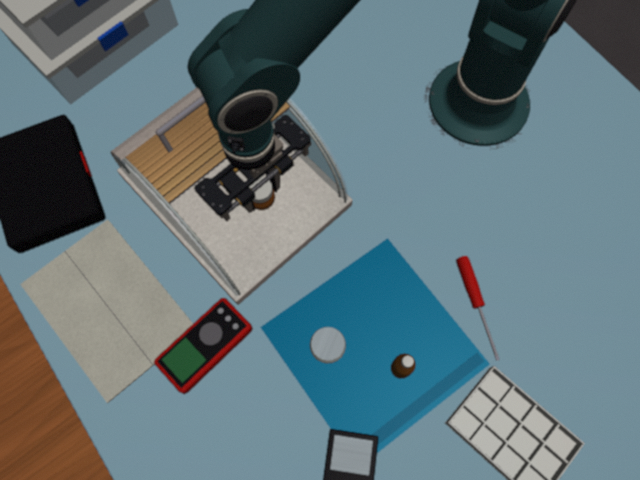

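The jar is in the jaws at (263,195), above the store floor and between the cheeks, with the bottle and tin undisturbed. I lower it gently.

```bash
python3 -m jog '[{"tx":0.001,"ty":0,"tz":0.03,"wx":0,"wy":0,"wz":0,"jaw":1},{"tx":0.001,"ty":0,"tz":0.06,"wx":0,"wy":0,"wz":0,"jaw":1},{"tx":0.001,"ty":0,"tz":0.08,"wx":0,"wy":0,"wz":0,"jaw":1},{"tx":0.001,"ty":0,"tz":0.092,"wx":0,"wy":0,"wz":0,"jaw":1},{"tx":0.001,"ty":0,"tz":0.095,"wx":0,"wy":0,"wz":0,"jaw":1},{"tx":0.001,"ty":0,"tz":0.097,"wx":0,"wy":0,"wz":0,"jaw":1},{"tx":0.001,"ty":0,"tz":0.098,"wx":0,"wy":0,"wz":0,"jaw":1},{"tx":0.001,"ty":0,"tz":0.099,"wx":0,"wy":0,"wz":0,"jaw":1}]' 20
```

```text
time: 5.65
tcp_pos: [0.5251, -0.0259, 0.0561]
tool_rot: [179.9, -0.0, 97.3]
contact_force: [0.2, 0.1, -1.5]
width: 0.0469
gripper_force: 20.0
```

```bash
python3 -m jog '[{"tx":0,"ty":0,"tz":0.0005,"wx":0,"wy":0,"wz":0,"jaw":1},{"tx":0,"ty":0,"tz":0.001,"wx":0,"wy":0,"wz":0,"jaw":1},{"tx":0,"ty":0,"tz":0.001,"wx":0,"wy":0,"wz":0,"jaw":1},{"tx":0,"ty":0,"tz":0.001,"wx":0,"wy":0,"wz":0,"jaw":1}]' 20
```

```text
time: 6.05
tcp_pos: [0.5247, -0.026, 0.0546]
tool_rot: [180.0, -0.0, 97.3]
contact_force: [-0.6, 0.5, 1.6]
width: 0.0466
gripper_force: 20.0
```

```bash
python3 -m jog '[{"tx":0,"ty":0,"tz":0,"wx":0,"wy":0,"wz":0,"jaw":-0.6},{"tx":0,"ty":0,"tz":0,"wx":0,"wy":0,"wz":0,"jaw":-0.6},{"tx":0,"ty":0,"tz":0,"wx":0,"wy":0,"wz":0,"jaw":-0.6},{"tx":0,"ty":0,"tz":0,"wx":0,"wy":0,"wz":0,"jaw":-0.6},{"tx":0,"ty":0,"tz":0,"wx":0,"wy":0,"wz":0,"jaw":-0.6},{"tx":0,"ty":0,"tz":-0.03,"wx":0,"wy":0,"wz":0,"jaw":-0.6},{"tx":0,"ty":0,"tz":-0.07,"wx":0,"wy":0,"wz":0,"jaw":-0.6},{"tx":0,"ty":0,"tz":-0.11,"wx":0,"wy":0,"wz":0,"jaw":-0.6}]' 20
python3 -m jog '[{"tx":0.03,"ty":0,"tz":-0.04,"wx":0,"wy":0,"wz":0,"jaw":-0.6},{"tx":0.06,"ty":0,"tz":-0.08,"wx":0,"wy":0,"wz":0,"jaw":-0.6},{"tx":0.09,"ty":0,"tz":-0.11,"wx":0,"wy":0,"wz":0,"jaw":-0.6},{"tx":0.12,"ty":0,"tz":-0.13,"wx":0,"wy":0,"wz":0,"jaw":-0.6},{"tx":0.15,"ty":0,"tz":-0.15,"wx":0,"wy":0,"wz":0,"jaw":-0.6},{"tx":0.15,"ty":0,"tz":-0.15,"wx":0,"wy":0,"wz":0,"jaw":-0.6}]' 20
python3 - <<'E'
from h import *
for c in('scene','top'):
    look(c,f'pics/{c}2.png')
    for x in ctrl.spot_in('jar_center',c)[:2]: print(c,x['p'],ist(x['at']).round(3))
    for x in ctrl.landmark_of('jar_center',c)[:2]: print(c,'L',x['p'],ist(x['at']).round(3))
o=ctrl.get_obs(); print(ist(o['tcp_pos']),o['joint_pos'].round(0))
E
```

```text
time: 6.85
tcp_pos: [0.5239, -0.0262, 0.1651]
tool_rot: [-179.9, 0.0, 97.3]
contact_force: [0.9, 0.6, 0.6]
width: 0.0737
gripper_force: 0.0
time: 7.45
tcp_pos: [0.5057, 0.1277, 0.3168]
tool_rot: [179.7, -0.2, 97.7]
contact_force: [-0.7, 0.3, -0.1]
width: 0.0735
gripper_force: 0.0
scene 0.62 [-0.089 -0.01   0.073]
scene L 0.57 [-0.106  0.002  0.051]
top 0.88 [-0.106 -0.001  0.08 ]
top L 0.6 [-0.105 -0.002  0.057]
[-2.54219785e-01 -2.18104638e-05  3.13444450e-01] [-38.   9.  23. 106.  -4.  66.  -6.]
```

View pics/scene2.png

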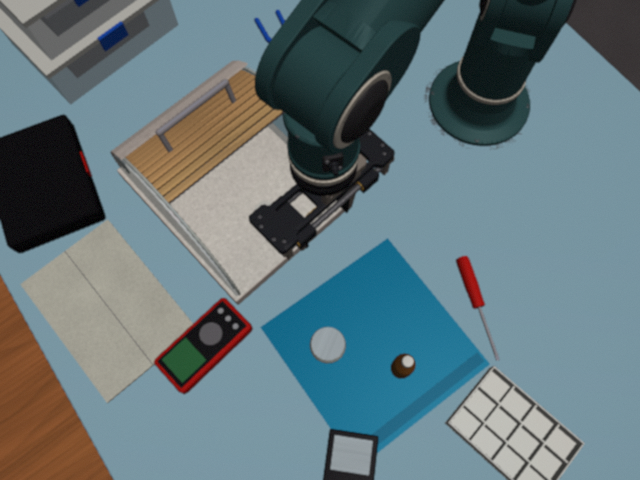

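The jar stands upright at about (-105, 0) mm in the store and the handle is visible at (197,112). Now I turn the wrist and go above the handle.

Run:
```python
from h import *
h=np.array([.542,-.183,.241]); print(ist(h)); goto([.542,-.183,.32],7.2)
```

```text
[ 0.05221663 -0.00155675  0.241     ]
d mm [-306.4   -1.5   -6.3] w [-3.000e-02  1.000e-01  8.999e+01]
```

```bash
python3 -m jog '[{"tx":-0.306,"ty":-0.001,"tz":-0.006,"wx":0,"wy":0,"wz":90,"jaw":-0.6},{"tx":-0.306,"ty":-0.001,"tz":-0.006,"wx":0,"wy":0,"wz":90,"jaw":-0.6},{"tx":-0.306,"ty":-0.001,"tz":-0.006,"wx":0,"wy":0,"wz":90,"jaw":-0.6},{"tx":-0.306,"ty":-0.001,"tz":-0.006,"wx":0,"wy":0,"wz":90,"jaw":-0.6},{"tx":-0.306,"ty":-0.001,"tz":-0.006,"wx":0,"wy":0,"wz":90,"jaw":-0.6},{"tx":-0.306,"ty":-0.001,"tz":-0.006,"wx":0,"wy":0,"wz":90,"jaw":-0.6},{"tx":-0.306,"ty":-0.001,"tz":-0.006,"wx":0,"wy":0,"wz":90,"jaw":-0.6},{"tx":-0.306,"ty":-0.001,"tz":-0.006,"wx":0,"wy":0,"wz":90,"jaw":-0.6}]' 20
python3 - <<'E'
from h import *
goto([.542,-.183,.32],7.2)
E
```

```text
time: 8.55
tcp_pos: [0.5422, -0.185, 0.3197]
tool_rot: [180.0, 0.1, 27.8]
contact_force: [-0.4, -0.1, 0.2]
width: 0.0735
gripper_force: 0.0
d mm [ 0.8 -1.9 -0.3] w [ 0.06  0.09 20.61]
```

```bash
python3 -m jog '[{"tx":0.0,"ty":-0.001,"tz":0,"wx":0,"wy":0,"wz":20.6,"jaw":-0.6},{"tx":0,"ty":-0.001,"tz":0,"wx":0,"wy":0,"wz":20.6,"jaw":-0.6},{"tx":0,"ty":-0.001,"tz":0,"wx":0,"wy":0,"wz":20.6,"jaw":-0.6},{"tx":0,"ty":-0.001,"tz":0.02,"wx":0,"wy":0,"wz":20.6,"jaw":-0.6},{"tx":0,"ty":-0.001,"tz":0.05,"wx":0,"wy":0,"wz":20.6,"jaw":-0.6},{"tx":0,"ty":-0.001,"tz":0.07,"wx":0,"wy":0,"wz":20.6,"jaw":-0.6},{"tx":0,"ty":-0.001,"tz":0.079,"wx":0,"wy":0,"wz":20.6,"jaw":-0.6},{"tx":0,"ty":-0.001,"tz":0.079,"wx":0,"wy":0,"wz":20.6,"jaw":-0.6}]' 20
python3 - <<'E'
from h import *
goto([.542,-.183,.241],7.2); o=ctrl.get_obs();print(o['joint_pos'].round())
look('scene','pics/s3.png')
E
```

```text
time: 9.35
tcp_pos: [0.5419, -0.1805, 0.2401]
tool_rot: [-180.0, 0.2, 7.9]
contact_force: [-0.9, 0.6, 0.3]
width: 0.0737
gripper_force: 0.0
d mm [-0.2  2.4 -0.9] w [-0.01  0.16  0.69]
[-21.  23.  46. 105. -18.  60. -50.]
```

View pics/s3.png

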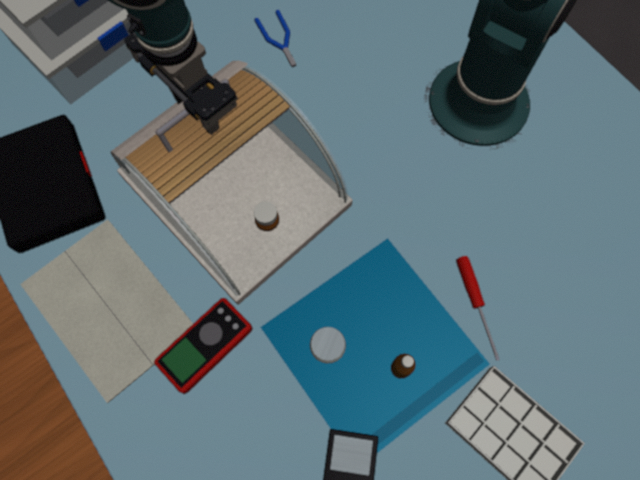

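The jar stands upright on the floor at (266,215), and the fingers straddle the bar at about (200,112). I close on the bar.

```bash
python3 -m jog '[{"tx":0,"ty":0.002,"tz":0,"wx":0,"wy":0,"wz":0,"jaw":1},{"tx":0,"ty":0.002,"tz":0,"wx":0,"wy":0,"wz":0,"jaw":1},{"tx":0,"ty":0.002,"tz":0,"wx":0,"wy":0,"wz":0,"jaw":1},{"tx":0,"ty":0.002,"tz":0,"wx":0,"wy":0,"wz":0,"jaw":1},{"tx":0,"ty":0.002,"tz":0,"wx":0,"wy":0,"wz":0,"jaw":1},{"tx":0,"ty":0.002,"tz":0,"wx":0,"wy":0,"wz":0,"jaw":1},{"tx":0,"ty":0.002,"tz":0,"wx":0,"wy":0,"wz":0,"jaw":1},{"tx":0,"ty":0.002,"tz":0,"wx":0,"wy":0,"wz":0,"jaw":1}]' 20
python3 - <<'E'
from h import *
t,M=tool(); p=ist(t); print('store',p.round(4)); o=ctrl.get_obs(); print(o['width'],o['gripper_force'],M[:,1])
g=p.copy(); r=np.hypot(p[0],p[2]-.03); a=np.arctan2(p[2]-.03,-p[0]); print('r,q',r,a-.489)
off=p-np.array([-.217*np.cos(a),0,.03+.217*np.sin(a)])
for q in np.arange(1.317,-.03,-.08):
    w=.489+q; n=np.array([-.217*np.cos(w),0,.03+.217*np.sin(w)])-np.array([-.217*np.cos(a),0,.03+.217*np.sin(a)])
    print(round(q,2),(M.T@(S@n)*1000).round(0))
E
```

```text
time: 10.2
tcp_pos: [0.5434, -0.1836, 0.2418]
tool_rot: [179.8, -0.1, 7.9]
contact_force: [0.4, -4.1, 3.5]
width: 0.0116
gripper_force: 6.4
store [ 5.300e-02 -2.000e-04  2.418e-01]
0.011577390603081451 6.35161466896534 [ 0.13800296 -0.99042774  0.0028431 ]
r,q 0.21830548956605064 1.3270007851119696
1.32 [ 0. -2. -1.]
1.24 [  0. -19.  -4.]
1.16 [  0. -36.  -6.]
1.08 [  1. -54.  -7.]
1.0 [  1. -71.  -6.]
0.92 [  1. -88.  -4.]
0.84 [   1. -105.   -0.]
0.76 [   2. -122.    5.]
0.68 [   2. -138.   11.]
0.6 [   2. -154.   18.]
0.52 [   2. -169.   27.]
0.44 [   2. -183.   37.]
0.36 [   2. -197.   47.]
0.28 [   3. -209.   59.]
0.2 [   3. -221.   72.]
0.12 [   3. -231.   86.]
0.04 [   3. -241.  101.]
```

```bash
python3 -m jog '[{"tx":0,"ty":-0.006,"tz":-0.001,"wx":0,"wy":0,"wz":0,"jaw":1},{"tx":0,"ty":-0.015,"tz":-0.003,"wx":0,"wy":0,"wz":0,"jaw":1},{"tx":0,"ty":-0.025,"tz":-0.005,"wx":0,"wy":0,"wz":0,"jaw":1},{"tx":0,"ty":-0.036,"tz":-0.006,"wx":0,"wy":0,"wz":0,"jaw":1},{"tx":0.001,"ty":-0.046,"tz":-0.007,"wx":0,"wy":0,"wz":0,"jaw":1},{"tx":0.001,"ty":-0.054,"tz":-0.007,"wx":0,"wy":0,"wz":0,"jaw":1},{"tx":0.001,"ty":-0.063,"tz":-0.007,"wx":0,"wy":0,"wz":0,"jaw":1},{"tx":0.001,"ty":-0.071,"tz":-0.006,"wx":0,"wy":0,"wz":0,"jaw":1}]' 20
cat > arc.py <<'E'
from h import *
t,M=tool(); p=ist(t); o=ctrl.get_obs(); r=np.hypot(p[0],p[2]-.03); a=np.arctan2(p[2]-.03,-p[0]); print('store',p.round(4),'r,q',r.round(4),round(a-.489,3),'w',o['width'].round(4),o['gripper_force'],'F',o['contact_force'].round(1),'j',o['joint_pos'].round())
for q in np.arange(np.floor((a-.489)/.08)*.08,-.03,-.08):
    w=.489+q; n=np.array([-.217*np.cos(w),0,.03+.217*np.sin(w)])-np.array([-.217*np.cos(a),0,.03+.217*np.sin(a)])
    print(round(q,2),(M.T@(S@n)*1000).round(0))
E
python3 arc.py
```

```text
time: 11.0
tcp_pos: [0.5347, -0.1126, 0.2484]
tool_rot: [179.9, -0.1, 7.9]
contact_force: [-1.9, -2.9, 9.1]
width: 0.0111
gripper_force: 20.0Traceback (most recent call last):
  File "arc.py", line 2, in <module>
    t,M=tool(); p=ist(t); o=ctrl.get_obs(); r=np.hypot(p[0],p[2]-.03); a=np.arctan2(p[2]-.03,-p[0]); print('store',p.round(4),'r,q',r.round(4),round(a-.489,3),'w',o['width'].round(4),o['gripper_force'],'F',o['contact_force'].round(1),'j',o['joint_pos'].round())
                                                                                                                                                                   ^^^^^^^^^^^^^^^^
AttributeError: 'float' object has no attribute 'round'
```

```bash
sed -i "s/o\['width'\].round(4)/round(o['width'],4)/" arc.py; python3 arc.py
```

```text
store [-0.0186  0.      0.2484] r,q 0.2192 0.997 w 0.0111 19.986052215099335 F [-1.9 -2.9  9.1] j [-29.  19.  46. 108. -16.  60. -58.]
0.96 [ 0. -8.  1.]
0.88 [  0. -25.   4.]
0.8 [  1. -42.   8.]
0.72 [  1. -58.  13.]
0.64 [  1. -74.  20.]
0.56 [  1. -90.  28.]
0.48 [   1. -105.   37.]
0.4 [   1. -118.   48.]
0.32 [   2. -131.   59.]
0.24 [   2. -144.   71.]
0.16 [   2. -155.   85.]
0.08 [   2. -165.   99.]
0.0 [   2. -173.  114.]
```

```bash
python3 -m jog '[{"tx":0,"ty":-0.008,"tz":0.001,"wx":-2,"wy":0,"wz":0,"jaw":1},{"tx":0,"ty":-0.017,"tz":0.003,"wx":-4,"wy":0,"wz":0,"jaw":1},{"tx":0,"ty":-0.027,"tz":0.005,"wx":-7,"wy":0,"wz":0,"jaw":1},{"tx":0.001,"ty":-0.038,"tz":0.007,"wx":-10,"wy":0,"wz":0,"jaw":1},{"tx":0.001,"ty":-0.048,"tz":0.010,"wx":-13,"wy":0,"wz":0,"jaw":1},{"tx":0.001,"ty":-0.058,"tz":0.013,"wx":-16,"wy":0,"wz":0,"jaw":1},{"tx":0.001,"ty":-0.066,"tz":0.016,"wx":-18,"wy":0,"wz":0,"jaw":1},{"tx":0.001,"ty":-0.074,"tz":0.020,"wx":-20,"wy":0,"wz":0,"jaw":1}]' 20
python3 arc.py
```

```text
time: 11.8
tcp_pos: [0.5251, -0.0372, 0.2278]
tool_rot: [159.9, -0.0, 8.0]
contact_force: [-1.8, -0.2, 9.2]
width: 0.0114
gripper_force: 20.0
store [-0.0946 -0.      0.2278] r,q 0.2193 0.636 w 0.0114 19.980930984020233 F [-1.8 -0.2  9.2] j [-54.  20.  52. 114.   5.  51. -89.]
0.56 [  0. -16.   2.]
0.48 [  0. -33.   6.]
0.4 [  1. -50.  11.]
0.32 [  1. -66.  17.]
0.24 [  1. -82.  25.]
0.16 [  1. -97.  34.]
0.08 [   1. -111.   43.]
0.0 [   1. -124.   55.]
```

```bash
python3 -m jog '[{"tx":0,"ty":-0.008,"tz":0.001,"wx":-2,"wy":0,"wz":0,"jaw":1},{"tx":0,"ty":-0.016,"tz":0.002,"wx":-4,"wy":0,"wz":0,"jaw":1},{"tx":0,"ty":-0.025,"tz":0.004,"wx":-6,"wy":0,"wz":0,"jaw":1},{"tx":0,"ty":-0.033,"tz":0.006,"wx":-8,"wy":0,"wz":0,"jaw":1},{"tx":0,"ty":-0.042,"tz":0.0085,"wx":-10,"wy":0,"wz":0,"jaw":1},{"tx":0.001,"ty":-0.050,"tz":0.011,"wx":-12,"wy":0,"wz":0,"jaw":1},{"tx":0.001,"ty":-0.058,"tz":0.014,"wx":-14,"wy":0,"wz":0,"jaw":1},{"tx":0.001,"ty":-0.066,"tz":0.017,"wx":-15,"wy":0,"wz":0,"jaw":1}]' 20
python3 arc.py
```

```text
time: 12.6
tcp_pos: [0.5179, 0.0193, 0.1884]
tool_rot: [144.9, 0.1, 8.1]
contact_force: [-1.3, -0.1, 6.0]
width: 0.0111
gripper_force: 20.0
store [-1.515e-01 -1.000e-04  1.884e-01] r,q 0.2192 0.319 w 0.0111 19.98272180557251 F [-1.3 -0.1  6. ] j [ -67.   32.   54.  116.   12.   50. -106.]
0.24 [  0. -17.   3.]
0.16 [  0. -34.   8.]
0.08 [  1. -50.  14.]
-0.0 [  1. -66.  21.]
```

```bash
python3 -m jog '[{"tx":0,"ty":-0.008,"tz":0.001,"wx":-1,"wy":0,"wz":0,"jaw":1},{"tx":0,"ty":-0.017,"tz":0.003,"wx":-3,"wy":0,"wz":0,"jaw":1},{"tx":0,"ty":-0.025,"tz":0.0055,"wx":-5,"wy":0,"wz":0,"jaw":1},{"tx":0,"ty":-0.034,"tz":0.008,"wx":-7,"wy":0,"wz":0,"jaw":1},{"tx":0,"ty":-0.042,"tz":0.011,"wx":-8,"wy":0,"wz":0,"jaw":1},{"tx":0.001,"ty":-0.050,"tz":0.014,"wx":-9,"wy":0,"wz":0,"jaw":1},{"tx":0.001,"ty":-0.057,"tz":0.017,"wx":-10,"wy":0,"wz":0,"jaw":1},{"tx":0.001,"ty":-0.062,"tz":0.019,"wx":-10,"wy":0,"wz":0,"jaw":1}]' 20
python3 arc.py
```

```text
time: 13.4
tcp_pos: [0.513, 0.0584, 0.1366]
tool_rot: [135.0, 0.1, 8.0]
contact_force: [-1.3, 3.1, 4.2]
width: 0.0113
gripper_force: 20.0
store [-1.909e-01 -1.000e-04  1.366e-01] r,q 0.2187 0.02 w 0.0113 19.987808167934418 F [-1.3  3.1  4.2] j [ -72.   44.   53.  114.   12.   50. -115.]
0.0 [ 0. -4.  1.]
```

Nearly shut. I push slightly further until the stop shows in the force.

```bash
python3 -m jog '[{"tx":0,"ty":-0.002,"tz":0.0005,"wx":0,"wy":0,"wz":0,"jaw":1},{"tx":0,"ty":-0.004,"tz":0.001,"wx":0,"wy":0,"wz":0,"jaw":1},{"tx":0,"ty":-0.006,"tz":0.002,"wx":0,"wy":0,"wz":0,"jaw":1},{"tx":0,"ty":-0.006,"tz":0.002,"wx":0,"wy":0,"wz":0,"jaw":1}]' 20
python3 arc.py
```

```text
time: 13.8
tcp_pos: [0.5128, 0.0603, 0.1326]
tool_rot: [135.0, 0.0, 7.9]
contact_force: [-5.3, 6.0, 9.7]
width: 0.0113
gripper_force: 20.0
store [-0.1928  0.      0.1326] r,q 0.2184 -0.0 w 0.0113 19.981127679347992 F [-5.3  6.   9.7] j [ -72.   45.   52.  114.   11.   50. -115.]
```

```bash
python3 -m jog '[{"tx":0,"ty":0,"tz":0,"wx":0,"wy":0,"wz":0,"jaw":-0.1},{"tx":0,"ty":0,"tz":0,"wx":0,"wy":0,"wz":0,"jaw":-0.1},{"tx":0,"ty":0,"tz":0,"wx":0,"wy":0,"wz":0,"jaw":-0.1},{"tx":0,"ty":0,"tz":0,"wx":0,"wy":0,"wz":0,"jaw":-0.1},{"tx":0,"ty":0,"tz":-0.02,"wx":0,"wy":0,"wz":0,"jaw":-0.1},{"tx":0,"ty":0,"tz":-0.05,"wx":0,"wy":0,"wz":0,"jaw":-0.1},{"tx":0,"ty":0,"tz":-0.09,"wx":0,"wy":0,"wz":0,"jaw":-0.1},{"tx":0,"ty":0,"tz":-0.13,"wx":0,"wy":0,"wz":0,"jaw":-0.1}]' 20
python3 -m jog '[{"tx":0,"ty":0,"tz":-0.03,"wx":0,"wy":0,"wz":0,"jaw":-0.1},{"tx":0,"ty":0,"tz":-0.05,"wx":0,"wy":0,"wz":0,"jaw":-0.1},{"tx":0,"ty":0,"tz":-0.05,"wx":0,"wy":0,"wz":0,"jaw":-0.1}]' 20
python3 - <<'E'
from h import *
for c in('scene','top'):
    look(c,f'pics/{c}4.png')
    for t in('handle','jar_center'):
        for x in ctrl.landmark_of(t,c)[:1]: print(c,t,round(x['p'],2),ist(x['at']).round(3))
E
```

```text
time: 14.6
tcp_pos: [0.5001, 0.1516, 0.2247]
tool_rot: [135.0, 0.0, 7.9]
contact_force: [-0.1, 0.9, -0.1]
width: 0.0504
gripper_force: 0.0
time: 14.9
tcp_pos: [0.4964, 0.1887, 0.2602]
tool_rot: [135.2, -0.2, 8.2]
contact_force: [0.4, -0.6, -0.4]
width: 0.0505
gripper_force: 0.0
scene handle 0.62 [-0.193  0.001  0.131]
top handle 0.87 [-0.197 -0.004  0.13 ]
```

View pics/top4.png

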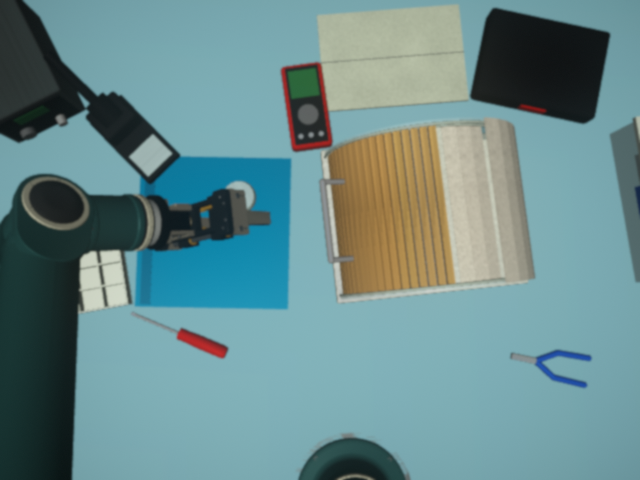

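The door is shut: the bar is at (328,222) at the front, and the networks put it about 131 mm above the table. The gripper is clear of everything, so I hand in.

```bash
python3 -c "
from plant import ctrl
print(ctrl.get_obs()['contact_force']); print(ctrl.sign_off())"
```

```text
[ 0.53070078 -0.21178352 -0.49914959]
the job is handed in; nothing more can be done
None
```

I stood the squat jar upright about 105 mm in front of the store's centre line, rolled the door fully shut and let go of the handle, then handed the job in at about 15 s; no verdict was returned.

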